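# Seat a parcel in the counter's sizing gauge

### The job

Measure the cardboard parcel in the sizing gauge on the post-office counter: push it along the counter until its long side lies flat against the gauge's back fence, and slide the measuring jaw along the fence so that the parcel sits snugly between the jaw and the end stop. Only push with the fingertips: do not lift or tip the parcel, push the jaw from behind without pinching it or touching its measuring face, and leave the stamp, the tape roll and the pen pot where they stand.

Things in the scene. Friction and masses are not known exactly. Their poses are not given: they have to be found in the camera images.
- gauge: Fixed aluminium L-shaped sizing gauge with a flush grey board. Origin: inner corner of back fence and end stop, at z = 0. x points out from the fence (away from the robot, turned up to 0.2 rad), y along the fence to the end stop (robot's left). Fence: inner face x = 0, 12 mm thick, 35 mm high, from y = 20 to -380 mm. End stop: inner face y = 0, 12 mm thick, 35 mm high, to x = 150 mm.
- parcel: Loose cardboard carton, 105 mm (own x) by 140 mm (own y, long side) by 55 mm high, 0.25 to 0.5 kg. Origin: centre of its underside, z up. Starts 120 to 145 mm out from the fence, between end stop and jaw as seen along y; own x within 0.3 rad of the gauge's x. Fully home, its origin is at gauge x = 52.5, y = -70 mm.
- jaw (a joint): Measuring jaw sliding along the fence; value in m, growing towards the end stop. 0 = fully open; measuring face at gauge y = -0.290 + value, so 0.150 when closed on the 140 mm side. Starts at 0 to 0.04. About 1.5 N of friction, no spring, stays where left.
- jaw_face (a point): Point on the front plate of the jaw, its measuring face, 60 mm out from the fence, 24.5 mm high; axes as the gauge's. The jaw is upright, 10 mm thick in all, 2 to 97 mm out from the fence, 3 to 46 mm high: push its rear face, 10 mm behind this point (gauge -y). Its dark carriage over the fence reaches 45 mm behind the face and 11 mm inside the fence, so push 40 to 80 mm out.
- stamp: Bystander: self-inking hand stamp, black foot 36 x 56 mm, grey head, 73 mm high, loose. Origin: centre of its underside.
- tape: Bystander: clear roll of tape lying flat, outer diameter 90 mm, 45 mm high, loose. Origin: centre of its underside.
- pens: Bystander: grey pen pot, 72 mm across, 95 mm high, pens up to 150 mm high, loose. Origin: centre of its underside.
Mind the look-alikes: they are no part of the job. Of the things that look like the parcel, the middle-sized one is meant.

How it is judged:
By the outcome, as a careful person would: the job done as asked, in the order asked, and still so for the second after the job is handed in, with the robot touching nothing.
It also fails if it takes over 51 s, if anything falls off the work surface, if the arm or the gripper's body presses on something with over 40 N, if the wrist force passes 120 N, or if a joint passes its speed limit or range.

### The arm

A 6-joint arm with a two-finger parallel gripper is mounted at the origin on the work surface. World frame = base frame: x ahead of the robot, y to its left, z up, the work surface at z = 0. Lengths are in m, angles in rad, forces in N, time in s.
With the tool pointing down it reaches from about 0.425 to 1.125 m from the base axis. Payload 14.9 kg.
Tool frame: the origin (TCP) lies midway between the tips of the shut fingers; the grasp point (between the pads) lies 19 mm behind it (env.grasp_offset is the distance from the TCP to the grasp point, in m); z points along the fingers, y is the direction in which the jaws open and shut (so a half turn about z gives the same grasp; the last joint's range is limited). The gripper opens to 91 mm and grips with 3 to 60 N. Pads are 32 mm wide; open, the fingers measure 118 mm over their backs; the gripper's body (76 mm by 178 mm) begins 60 mm behind the grasp point.
Start: joints at [-1.299, 0.379, 1.734, -0, 1.028, -0.033], TCP at [0.21, -0.668, 0.214] pointing down, gripper open.
Joint ranges: [-2.77, 2.77], [-0.74, 2.19], [0, 2.66], [-1.06, 4.2], [0.31, 2.87], [-3.08, 3.08]. Speed limits (rad/s): [1.89, 1.89, 2.39, 3.14, 3.14, 3.14].

### API

Orientations are given as a unit quaternion [x, y, z, w].
In Python, from plant import env, eyes gives the robot as it stands.
- The arm moves only by the shell command python3 -m pendant 'ROWS'. ROWS is JSON, a list of rows, each an object with "fingers": the gripper command: -1 is fully open, 1 is shut, values between are in proportion; "offset": the shift along the tool's x, y, z in cm, a list of three; "rotation": the turn, a rotation vector about the tool's x, y, z in units of 5 degrees (1.0 is 5 degrees), a list of three. In form: [{"fingers": fingers, "offset": [tx, ty, tz], "rotation": [ax, ay, az]}, ...]. A call has exactly 10 rows; each row shifts and turns the commanded pose from where the row before left it, along the tool's axes as they then stand; what a row does not reach is not made up. A row lasts 1/12 s, in which the tool goes at most 41.7 mm and 7.16 degrees, less where a joint would pass 70% of its speed; a pose out of reach is approached as far as the arm can. A call is refused whole if a number of a shift passes 4.17 or a number of a turn 1, either way. A call with a gripper value outside its range is refused whole. The fingers move at their own pace and stop on an object; the grip force is fixed at half the most. Time passes only in rows, so rows that do not move let the fingers close, or fill a call up. It gives the time, the measured TCP pose, the force and the opening at its end, in the units of the state.
- env.state(): the state, without advancing time (a new reading comes with each control period).
- eyes.camera(name): name is "side" or "top" or "wrist"; returns the picture (384x512x3 uint8, blue, green, red); there is no depth.
- eyes.get_calibration(name): a dict with "K" (3x3 intrinsics, pixels), "pose" (4x4, takes a point from camera to world coordinates); the wrist camera has in their place "tool_from_camera" (4x4, takes a point from camera to tool coordinates, whose origin is the TCP and whose axes are the flange's). Camera axes: x right, y up, looking along -z (the intrinsics and any distortion apply to the point x, -y, -z); pixel columns grow to the right and rows downward; lengths in m; the calibration is good to about 2 mm. A picture is of the moment at which its call begins: read the wrist's pose just before it. get_calibration takes no time and is no camera call.
- env.close_job(): hands the job in, once; it reports no verdict.
The state is a dict: "clock": time; "joint_pos": joint angles; "dq": joint speeds; "tau": joint torques, N m; "tcp_pos": TCP position; "tool_rot": TCP orientation; "ft_force": force on the tool from outside, world axes, zero at the start; "wrist_torque": the same for the moment, N m; "gripper_width": opening from 0.0 (shut) to 1.0 (fully open).
Only numpy, scipy, OpenCV 4.12 (cv2) and the standard library are available. Lean on these libraries where they do the work, as an engineer would, in place of code of your own. Each camera call takes 0.05 s, during which the arm holds its last target.

## Working session

There is one attempt and no reset: what is moved stays moved. The work goes in short steps, Python scripts to look and compute and a shell command to move; the robot and the scene stay as the last step left them, time stands still between calls to the robot, and variables do not carry over. Pictures are saved under pics/ and viewed, and the job is handed in when it is done.

```bash
ls; mkdir -p pics; python3 - <<'E'
from plant import env, eyes
import cv2
s=env.state();print({k:s[k] for k in('clock','tcp_pos','tool_rot','ft_force','gripper_width')})
for n in('top','side'):
    cv2.imwrite(f'pics/{n}0.png',eyes.camera(n))
    c=eyes.get_calibration(n);print(c)
print(eyes.get_calibration('wrist'))
E
```

```text
pics
{'clock': 0.0, 'tcp_pos': array([ 0.20992563, -0.66735348,  0.21330255]), 'tool_rot': array([ 9.88411875e-01,  1.51794833e-01, -6.46884260e-05, -5.38397507e-04]), 'ft_force': array([-0.50388595, -0.63318354, -0.60097699]), 'gripper_width': 1.0011951842917073}
{'K': array([[483.71628376,   0.        , 258.89932185],
       [  0.        , 483.71628376, 191.98631713],
       [  0.        ,   0.        ,   1.        ]]), 'pose': array([[-0.01420237,  0.98361585, -0.17971685,  0.35717165],
       [-0.99982773, -0.01182199,  0.01430928,  0.06582438],
       [ 0.01195022,  0.17988912,  0.9836143 ,  1.35672052],
       [ 0.        ,  0.        ,  0.        ,  1.        ]])}
{'K': array([[459.47864661,   0.        , 253.39729193],
       [  0.        , 459.47864661, 192.81378319],
       [  0.        ,   0.        ,   1.        ]]), 'pose': array([[-0.92223372,  0.26395112, -0.28251509,  0.32158823],
       [-0.38646784, -0.607986  ,  0.69353848,  0.72824046],
       [ 0.01129504,  0.74878757,  0.66271381,  0.66117539],
       [ 0.        ,  0.        ,  0.        ,  1.        ]])}
{'K': array([[284.75975994,   0.        , 257.56410702],
       [  0.        , 284.75975994, 189.39218404],
       [  0.        ,   0.        ,   1.        ]]), 'tool_from_camera': array([[ 2.48529916e-04,  9.69651726e-01,  2.44490222e-01,
         6.75210479e-02],
       [ 9.99999877e-01, -1.35868459e-04, -4.77666544e-04,
         3.03588585e-04],
       [-4.29951679e-04,  2.44490310e-01, -9.69651640e-01,
        -1.70166355e-01],
       [ 0.00000000e+00,  0.00000000e+00,  0.00000000e+00,
         1.00000000e+00]])}
```

View pics/top0.png

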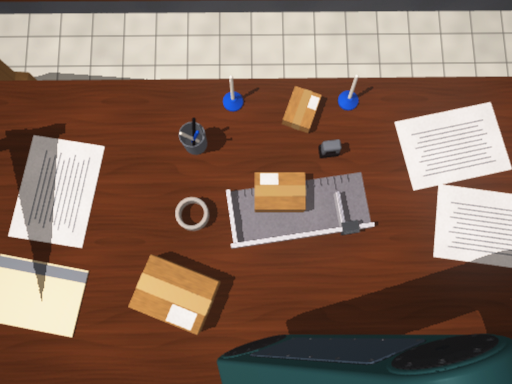

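View pics/side0.png

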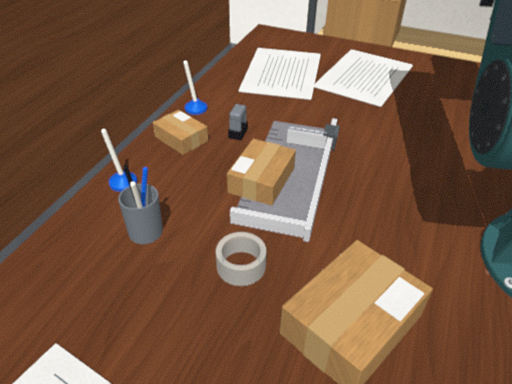

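Top view: three cartons: small (302,110), middle (280,192) in the gauge, and large (175,293). The middle one is the parcel. The gauge corner is near (233,243), the jaw near (342,210) with its carriage at (350,227), the stamp at (331,148), the tape at (192,213) and the pen pot at (193,138). I'll check this in a close crop.

```bash
python3 - <<'E'
import cv2
i=cv2.imread('pics/top0.png')[130:260,215:385]
cv2.imwrite('pics/crop0.png',cv2.resize(i,None,fx=4.6,fy=4.6,interpolation=cv2.INTER_CUBIC))
E
```

```text
(no output)
```

View pics/crop0.png

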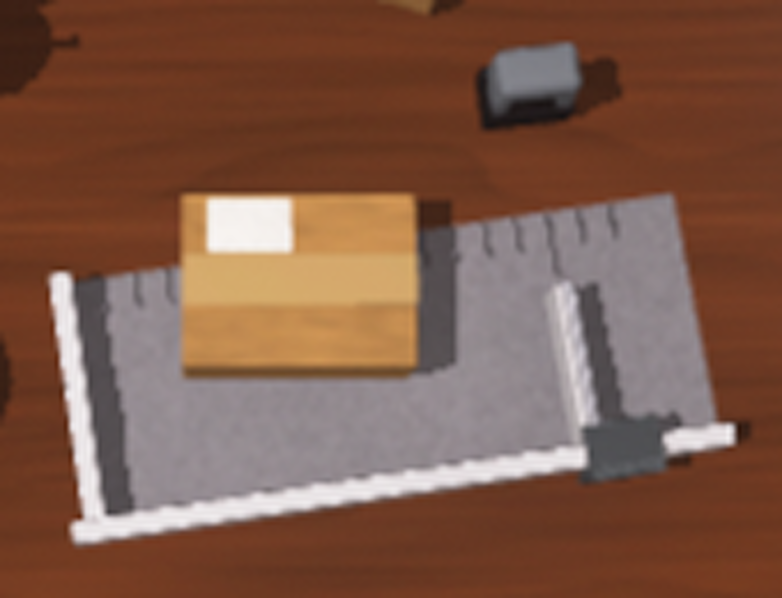

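```bash
cat > h.py <<'E'
import numpy as np
from plant import env,eyes
def px(cal,uv,z):
    K,P=cal['K'],cal['pose']
    d=np.linalg.inv(K)@np.array([uv[0],uv[1],1.]); d=P[:3,:3]@np.array([d[0],-d[1],-d[2]])
    o=P[:3,3]; return (o+d*(z-o[2])/d[2])
def proj(cal,X):
    K,P=cal['K'],cal['pose']
    c=P[:3,:3].T@(np.asarray(X)-P[:3,3]); q=K@np.array([c[0],-c[1],-c[2]]); return q[:2]/q[2]
E
python3 - <<'E'
from h import *
c=eyes.get_calibration('top')
f=lambda u,v,z:px(c,(215+(u+.5)/4.6-.5,130+(v+.5)/4.6-.5),z)[:2]
P={'fenceL':f(73,521,.035),'fenceR':f(733,424,.035),'fenceLo':f(76,544,.035),'fenceRo':f(736,442,.035),
'stopB':f(104,515,.035),'stopT':f(71,273,.035),
'p1':f(182,195,.055),'p2':f(415,195,.055),'p3':f(417,367,.055),'p4':f(184,367,.055),'jt':f(547,288,.046),'jb':f(578,420,.046),'jtR':f(572,283,.046),
'stampTopC':f(535,72,.073)}
for k,v in P.items():print(k,v.round(4))
a=P['fenceL']-P['fenceR'];th=np.arctan2(a[1],a[0])-np.pi/2
ey=a/np.linalg.norm(a);ex=np.array([ey[1],-ey[0]])
print('fence len',np.linalg.norm(a),'theta',th)
t=(P['stopT']-P['stopB']);print('stop angle',np.arctan2(t[1],t[0]))
O=P['fenceL']-.020*ey; O2=P['fenceR']+.38*ey
print(O,O2)
O=(O+O2)/2
for k,v in P.items(): print(k,'gauge',((v-O)@ex).round(4),((v-O)@ey).round(4))
t=P['p1']-P['p2'];print('parcel ang',np.arctan2(t[1],t[0])-np.pi/2)
E
```

```text
fenceL [0.4587 0.126 ]
fenceR [ 0.5114 -0.2692]
fenceLo [0.4451 0.1243]
fenceRo [ 0.5006 -0.2704]
stopB [0.462  0.1076]
stopT [0.6082 0.1267]
p1 [0.6512 0.0591]
p2 [ 0.6496 -0.0807]
p3 [ 0.5454 -0.0786]
p4 [0.5471 0.0592]
jt [ 0.5935 -0.1592]
jb [ 0.5137 -0.1743]
jtR [ 0.5964 -0.1743]
stampTopC [ 0.72   -0.1529]
fence len 0.39868963715953104 theta 0.13255144339128155
stop angle 0.12946919264900572
[0.46136743 0.10618083] [0.46119425 0.10747969]
fenceL gauge -0.0 0.0193
fenceR gauge -0.0 -0.3793
fenceLo gauge -0.0137 0.0194
fenceRo gauge -0.0109 -0.3791
stopB gauge 0.0008 0.0007
stopT gauge 0.1482 0.0002
p1 gauge 0.1819 -0.0724
p2 gauge 0.1618 -0.2107
p3 gauge 0.0588 -0.1949
p4 gauge 0.0787 -0.0585
jt gauge 0.0959 -0.2812
jb gauge 0.0148 -0.2856
jtR gauge 0.0968 -0.2966
stampTopC gauge 0.2222 -0.2916
parcel ang -0.011504175228965519
```

Close crop: carton with a white label, its top face about 140 x 104 mm, so it is the middle one. The jaw face is at about gauge y = -0.283. The gauge is at (0.4613, 0.1068) with yaw 0.132, and the parcel is at gauge (0.120, -0.134), turned by -0.14. The fingers are already open, so I'll align the tool x with the gauge x and travel to the far side.

```bash
cat >> h.py <<'E'
from scipy.spatial.transform import Rotation as R
O=np.array([.4613,.1068]);TH=.132
EX=np.array([np.cos(TH),np.sin(TH)]);EY=np.array([-EX[1],EX[0]])
def st():
    s=env.state();p=s['tcp_pos'];r=R.from_quat(s['tool_rot']).as_matrix()
    print('t %.2f'%s['clock'],'gauge x %.4f y %.4f z %.4f'%((p[:2]-O)@EX,(p[:2]-O)@EY,p[2]),'yaw err %.4f'%(np.arctan2(r[1,0],r[0,0])-TH),'tilt',r[:2,2].round(4),'Fg %.1f %.1f z %.1f'%(s['ft_force'][:2]@EX,s['ft_force'][:2]@EY,s['ft_force'][2]),'w %.2f'%s['gripper_width'])
E
python3 -m pendant '[{"fingers":-1,"offset":[0,0,0],"rotation":[0,0,0.99]},{"fingers":-1,"offset":[0,0,0],"rotation":[0,0,0.99]},{"fingers":-1,"offset":[2.7,-2.7,0],"rotation":[0,0,0]},{"fingers":-1,"offset":[2.7,-2.7,0],"rotation":[0,0,0]},{"fingers":-1,"offset":[2.7,-2.7,0],"rotation":[0,0,0]},{"fingers":-1,"offset":[2.7,-2.7,0],"rotation":[0,0,0]},{"fingers":-1,"offset":[2.7,-2.7,0],"rotation":[0,0,0]},{"fingers":-1,"offset":[2.7,-2.7,0],"rotation":[0,0,0]},{"fingers":-1,"offset":[2.7,-2.7,0],"rotation":[0,0,0]},{"fingers":-1,"offset":[2.7,-2.7,0],"rotation":[0,0,0]}]'
python3 -c "from h import *;st()"
```

```text
clock: 0.93
tcp_pos: [0.3964, -0.4235, 0.2138]
tool_rot: [0.998, 0.066, -0.0, -0.0]
ft_force: [-0.2, -0.1, 0.1]
gripper_width: 0.999
t 0.93 gauge x -0.1341 y -0.5171 z 0.2138 yaw err -0.0002 tilt [-0.0002  0.0002] Fg -0.2 -0.1 z 0.1 w 1.00
```

```bash

python3 -m pendant '[{"fingers":-1,"offset":[2.8,-2.9,0],"rotation":[0,0,0]},{"fingers":-1,"offset":[2.8,-2.9,0],"rotation":[0,0,0]},{"fingers":-1,"offset":[2.8,-2.9,0],"rotation":[0,0,0]},{"fingers":-1,"offset":[2.8,-2.9,0],"rotation":[0,0,0]},{"fingers":-1,"offset":[2.8,-2.9,0],"rotation":[0,0,0]},{"fingers":-1,"offset":[2.8,-2.9,0],"rotation":[0,0,0]},{"fingers":-1,"offset":[2.8,-2.9,0],"rotation":[0,0,0]},{"fingers":-1,"offset":[2.8,-2.9,0],"rotation":[0,0,0]},{"fingers":-1,"offset":[2.8,-2.9,0],"rotation":[0,0,0]},{"fingers":-1,"offset":[2.8,-2.9,0],"rotation":[0,0,0]}]' >/dev/null
python3 -c "from h import *;st()"
```

```text
t 1.77 gauge x 0.1460 y -0.2269 z 0.2138 yaw err 0.0002 tilt [-0.0003  0.    ] Fg -0.1 -1.4 z -0.2 w 1.00
```

```bash

python3 -m pendant '[{"fingers":-1,"offset":[2.7,-3.0,0],"rotation":[0,0,0]},{"fingers":-1,"offset":[2.7,-3.0,0],"rotation":[0,0,0]},{"fingers":-1,"offset":[2.8,-3.0,0],"rotation":[0,0,0]},{"fingers":-1,"offset":[0,0,0],"rotation":[0,0,0]},{"fingers":-1,"offset":[0,0,2],"rotation":[0,0,0]},{"fingers":-1,"offset":[0,0,2],"rotation":[0,0,0]},{"fingers":-1,"offset":[0,0,2],"rotation":[0,0,0]},{"fingers":-1,"offset":[0,0,2],"rotation":[0,0,0]},{"fingers":-1,"offset":[0,0,2],"rotation":[0,0,0]},{"fingers":-1,"offset":[0,0,1],"rotation":[0,0,0]}]' >/dev/null
python3 - <<'E'
from h import *;st()
import cv2
cv2.imwrite('pics/t1.png',cv2.resize(eyes.camera('top')[110:260,200:400],None,fx=4,fy=4,interpolation=2))
cv2.imwrite('pics/s1.png',eyes.camera('side'))
E
```

```text
t 2.60 gauge x 0.2256 y -0.1385 z 0.1012 yaw err 0.0000 tilt [-0.0031  0.0001] Fg -0.3 0.1 z -0.9 w 1.00
```

View pics/t1.png

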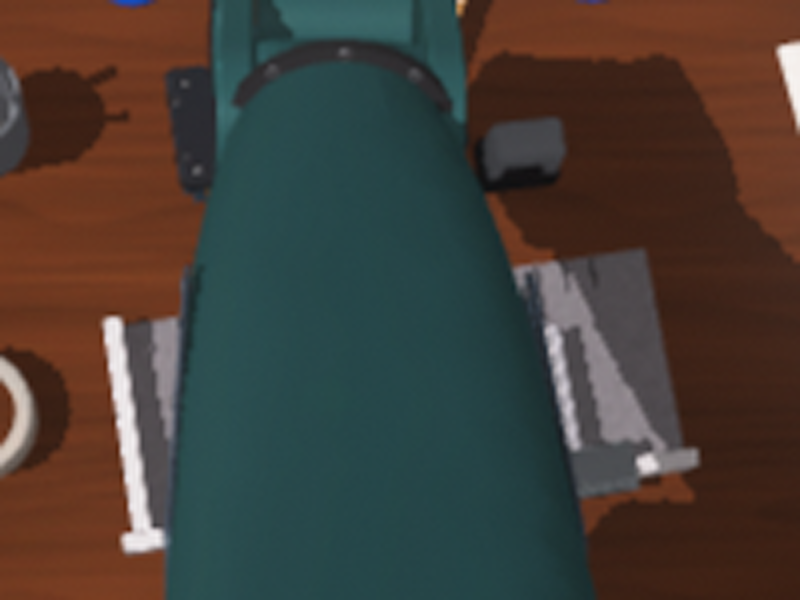

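View pics/s1.png

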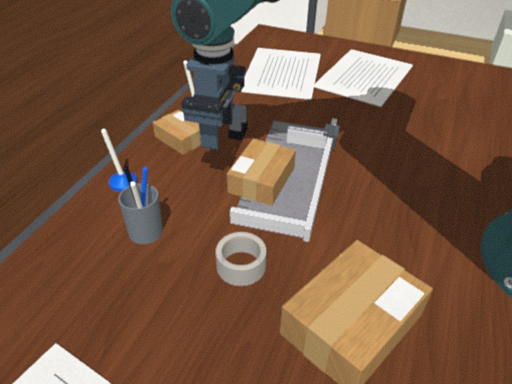

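The side view shows the open gripper behind the parcel's far side at about (215,125), with clear space below the fingers. The stamp is to the right and out of the way. Lowering now.

```bash

python3 -m pendant '[{"fingers":-1,"offset":[0,0,1.5],"rotation":[0,0,0]},{"fingers":-1,"offset":[0,0,1.5],"rotation":[0,0,0]},{"fingers":-1,"offset":[0,0,1.5],"rotation":[0,0,0]},{"fingers":-1,"offset":[0,0,1.5],"rotation":[0,0,0]},{"fingers":-1,"offset":[0,0,1.3],"rotation":[0,0,0]},{"fingers":-1,"offset":[0,0,0],"rotation":[0,0,0]},{"fingers":-1,"offset":[-0.6,0,0],"rotation":[0,0,0]},{"fingers":-1,"offset":[-0.6,0,0],"rotation":[0,0,0]},{"fingers":-1,"offset":[-0.6,0,0],"rotation":[0,0,0]},{"fingers":-1,"offset":[-0.6,0,0],"rotation":[0,0,0]}]' >/dev/null
python3 - <<'E'
from h import *;st()
import cv2
cv2.imwrite('pics/s2.png',cv2.resize(eyes.camera('side')[80:260,140:380],None,fx=3,fy=3,interpolation=2))
cv2.imwrite('pics/w2.png',eyes.camera('wrist'))
E
```

```text
t 3.53 gauge x 0.2026 y -0.1388 z 0.0317 yaw err 0.0000 tilt [ 0.0009 -0.    ] Fg 1.0 0.1 z -0.3 w 1.00
```

View pics/s2.png

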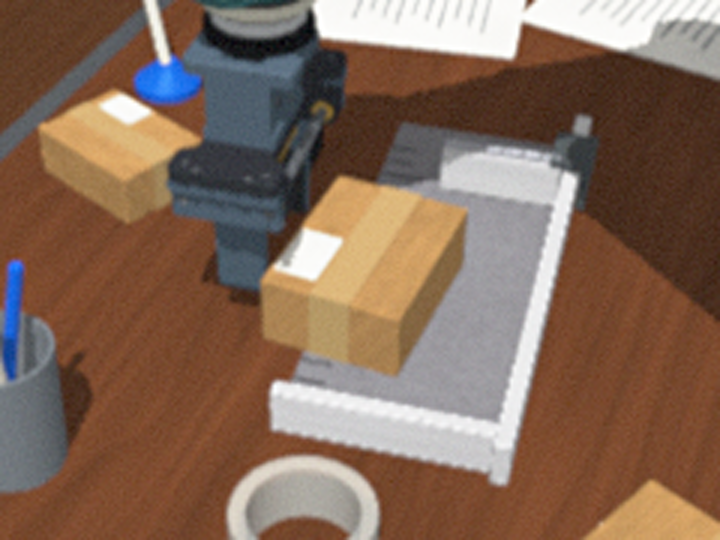

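View pics/w2.png

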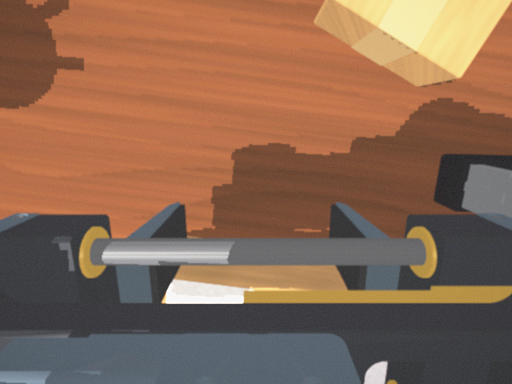

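The side view shows the fingers low, just behind the parcel's far face at crop (245,285), with no contact yet. The wrist view shows the two fingers straddling the parcel's long side. Next I lower about 1 cm and start the push.

```bash

python3 -m pendant '[{"fingers":-1,"offset":[0,0,0.9],"rotation":[0,0,0]},{"fingers":-1,"offset":[0,0,0],"rotation":[0,0,0]},{"fingers":-1,"offset":[-0.5,0,0],"rotation":[0,0,0]},{"fingers":-1,"offset":[-0.5,0,0],"rotation":[0,0,0]},{"fingers":-1,"offset":[-0.5,0,0],"rotation":[0,0,0]},{"fingers":-1,"offset":[-0.5,0,0],"rotation":[0,0,0]},{"fingers":-1,"offset":[-0.5,0,0],"rotation":[0,0,0]},{"fingers":-1,"offset":[-0.5,0,0],"rotation":[0,0,0]},{"fingers":-1,"offset":[-0.5,0,0],"rotation":[0,0,0]},{"fingers":-1,"offset":[-0.5,0,0],"rotation":[0,0,0]}]' >/dev/null
python3 - <<'E'
from h import *;st()
import cv2
cv2.imwrite('pics/s3.png',cv2.resize(eyes.camera('side')[80:260,140:380],None,fx=3,fy=3,interpolation=2))
E
```

```text
t 4.47 gauge x 0.1626 y -0.1388 z 0.0220 yaw err -0.0000 tilt [ 0.0003 -0.    ] Fg 1.0 -0.6 z -0.7 w 1.00
```

View pics/s3.png

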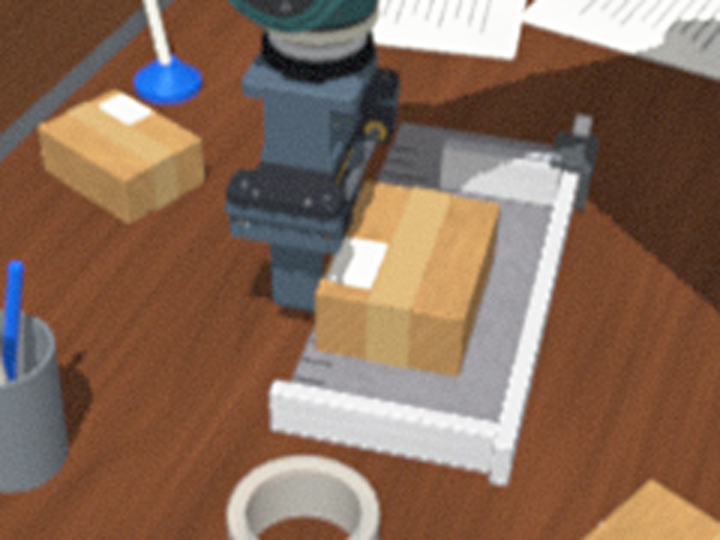

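The parcel has squared itself on the fingers and its long edge now looks parallel to the fence. I'll push on to the fence.

```bash

python3 -m pendant '[{"fingers":-1,"offset":[-0.5,0,0],"rotation":[0,0,0]},{"fingers":-1,"offset":[-0.5,0,0],"rotation":[0,0,0]},{"fingers":-1,"offset":[-0.5,0,0],"rotation":[0,0,0]},{"fingers":-1,"offset":[-0.5,0,0],"rotation":[0,0,0]},{"fingers":-1,"offset":[-0.5,0,0],"rotation":[0,0,0]},{"fingers":-1,"offset":[-0.5,0,0],"rotation":[0,0,0]},{"fingers":-1,"offset":[-0.4,0,0],"rotation":[0,0,0]},{"fingers":-1,"offset":[-0.3,0,0],"rotation":[0,0,0]},{"fingers":-1,"offset":[-0.2,0,0],"rotation":[0,0,0]},{"fingers":-1,"offset":[0,0,0],"rotation":[0,0,0]}]' >/dev/null
python3 - <<'E'
from h import *;st()
import cv2
cv2.imwrite('pics/s4.png',cv2.resize(eyes.camera('side')[80:260,140:380],None,fx=3,fy=3,interpolation=2))
E
```

```text
t 5.35 gauge x 0.1254 y -0.1387 z 0.0225 yaw err 0.0002 tilt [0.0035 0.0002] Fg 8.7 3.4 z -0.9 w 1.00
```

View pics/s4.png

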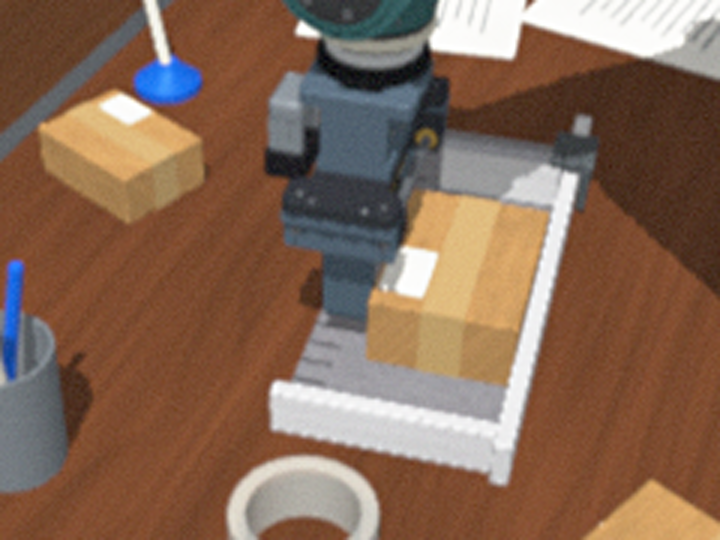

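```bash

python3 -m pendant '[{"fingers":-1,"offset":[-0.1,0,0],"rotation":[0,0,0]},{"fingers":-1,"offset":[-0.1,0,0],"rotation":[0,0,0]},{"fingers":-1,"offset":[-0.1,0,0],"rotation":[0,0,0]},{"fingers":-1,"offset":[-0.1,0,0],"rotation":[0,0,0]},{"fingers":-1,"offset":[0,0,0],"rotation":[0,0,0]},{"fingers":-1,"offset":[0,0,0],"rotation":[0,0,0]},{"fingers":-1,"offset":[0,0,0],"rotation":[0,0,0]},{"fingers":-1,"offset":[0,0,0],"rotation":[0,0,0]},{"fingers":-1,"offset":[0,0,0],"rotation":[0,0,0]},{"fingers":-1,"offset":[0,0,0],"rotation":[0,0,0]}]' >/dev/null
python3 -c "from h import *;st()"
```

```text
t 6.23 gauge x 0.1252 y -0.1387 z 0.0239 yaw err 0.0002 tilt [0.0107 0.0005] Fg 23.7 8.3 z -0.9 w 1.00
```

The force rose to 24 N with no more travel, so the parcel is firm against the fence. I'll back off, lift, shut the fingers and go behind the jaw.

```bash

python3 -m pendant '[{"fingers":-1,"offset":[1,0,0],"rotation":[0,0,0]},{"fingers":-1,"offset":[1.2,0,0],"rotation":[0,0,0]},{"fingers":-1,"offset":[1.2,0,0],"rotation":[0,0,0]},{"fingers":-1,"offset":[0,0,0],"rotation":[0,0,0]},{"fingers":-1,"offset":[0,0,-2.5],"rotation":[0,0,0]},{"fingers":-1,"offset":[0,0,-3],"rotation":[0,0,0]},{"fingers":-1,"offset":[0,0,-3],"rotation":[0,0,0]},{"fingers":-1,"offset":[0,0,-3],"rotation":[0,0,0]},{"fingers":1,"offset":[0,2,0],"rotation":[0,0,0]},{"fingers":1,"offset":[0,3,0],"rotation":[0,0,0]}]' >/dev/null
python3 -c "from h import *;st()"
```

```text
t 7.07 gauge x 0.1547 y -0.1880 z 0.1388 yaw err 0.0023 tilt [ 0.0022 -0.0001] Fg -0.6 -0.1 z -0.6 w 0.89
```

```bash

python3 -m pendant '[{"fingers":1,"offset":[-1.9,2.9,0],"rotation":[0,0,0]},{"fingers":1,"offset":[-1.9,2.9,0],"rotation":[0,0,0]},{"fingers":1,"offset":[-1.9,2.9,0],"rotation":[0,0,0]},{"fingers":1,"offset":[-1.9,2.9,0],"rotation":[0,0,0]},{"fingers":1,"offset":[-1.9,2.9,0],"rotation":[0,0,0]},{"fingers":1,"offset":[0,0,0],"rotation":[0,0,0]},{"fingers":1,"offset":[0,0,0],"rotation":[0,0,0]},{"fingers":1,"offset":[0,0,0],"rotation":[0,0,0]},{"fingers":1,"offset":[0,0,0],"rotation":[0,0,0]},{"fingers":1,"offset":[0,0,0],"rotation":[0,0,0]}]' >/dev/null
python3 - <<'E'
from h import *;st()
import cv2
cv2.imwrite('pics/t5.png',cv2.resize(eyes.camera('top')[110:260,200:400],None,fx=4,fy=4,interpolation=2))
cv2.imwrite('pics/s5.png',cv2.resize(eyes.camera('side')[50:260,140:400],None,fx=3,fy=2.8,interpolation=2))
E
```

```text
t 7.90 gauge x 0.0594 y -0.3329 z 0.1368 yaw err 0.0013 tilt [-0.0003  0.0001] Fg -0.6 1.0 z -1.3 w 0.15
```

View pics/t5.png

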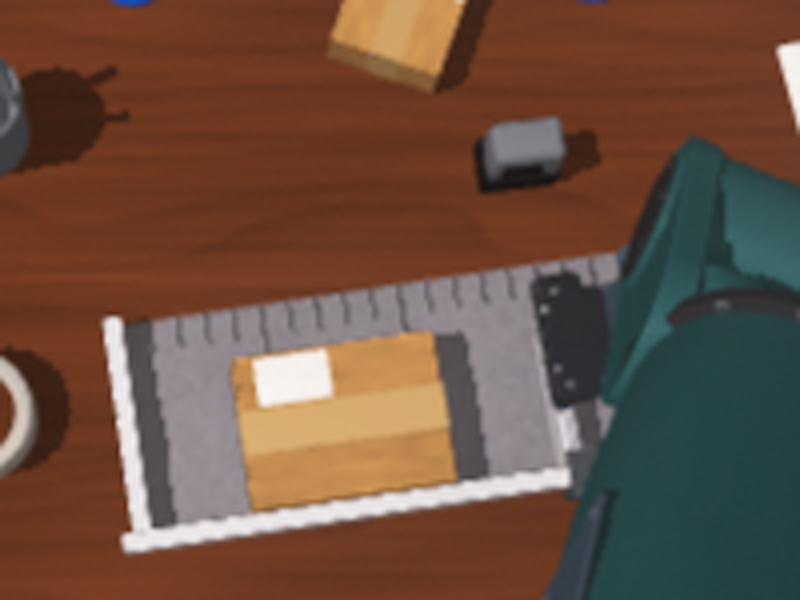

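View pics/s5.png

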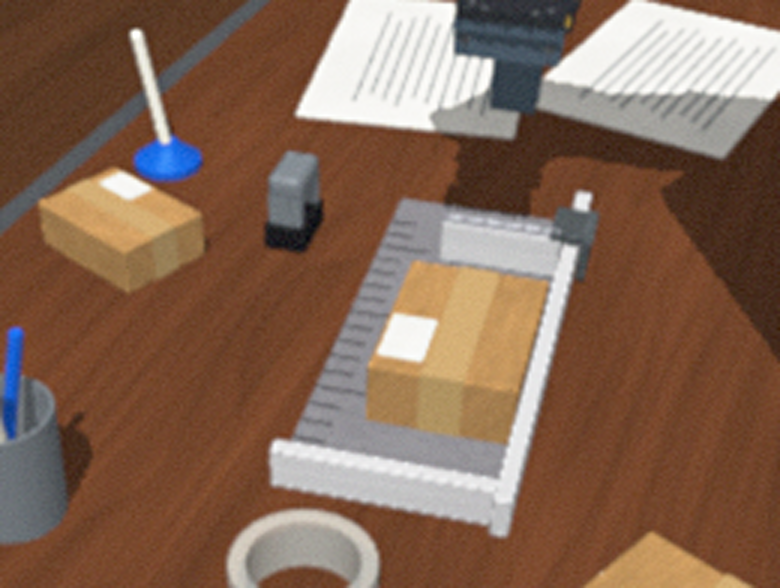

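The top view shows the parcel flat along the fence (crop 253,510 to 457,480), with the stamp and tape unmoved. The closed fingers are behind the jaw. Lowering, then pushing the jaw from behind.

```bash

python3 -m pendant '[{"fingers":1,"offset":[0,0,1.5],"rotation":[0,0,0]},{"fingers":1,"offset":[0,0,2],"rotation":[0,0,0]},{"fingers":1,"offset":[0,0,2],"rotation":[0,0,0]},{"fingers":1,"offset":[0,0,2],"rotation":[0,0,0]},{"fingers":1,"offset":[0,0,2],"rotation":[0,0,0]},{"fingers":1,"offset":[0,0,1.7],"rotation":[0,0,0]},{"fingers":1,"offset":[0,0,0],"rotation":[0,0,0]},{"fingers":1,"offset":[0,-0.5,0],"rotation":[0,0,0]},{"fingers":1,"offset":[0,-0.5,0],"rotation":[0,0,0]},{"fingers":1,"offset":[0,0,0],"rotation":[0,0,0]}]' >/dev/null
python3 - <<'E'
from h import *;st()
import cv2
cv2.imwrite('pics/s6.png',cv2.resize(eyes.camera('side')[50:260,140:400],None,fx=3,fy=2.8,interpolation=2))
c=eyes.get_calibration('top')
for u,v in((232,358),(434,332),(457,480),(253,510)):
    p=px(c,(200+(u+.5)/4-.5,110+(v+.5)/4-.5),.055)[:2]-O;print((p@EX).round(4),(p@EY).round(4))
E
```

```text
t 8.83 gauge x 0.0596 y -0.3230 z 0.0261 yaw err 0.0007 tilt [ 0.0011 -0.0004] Fg -0.5 0.0 z 0.1 w 0.00
0.1056 -0.0707
0.1036 -0.2102
0.0011 -0.2089
0.001 -0.0696
```

View pics/s6.png

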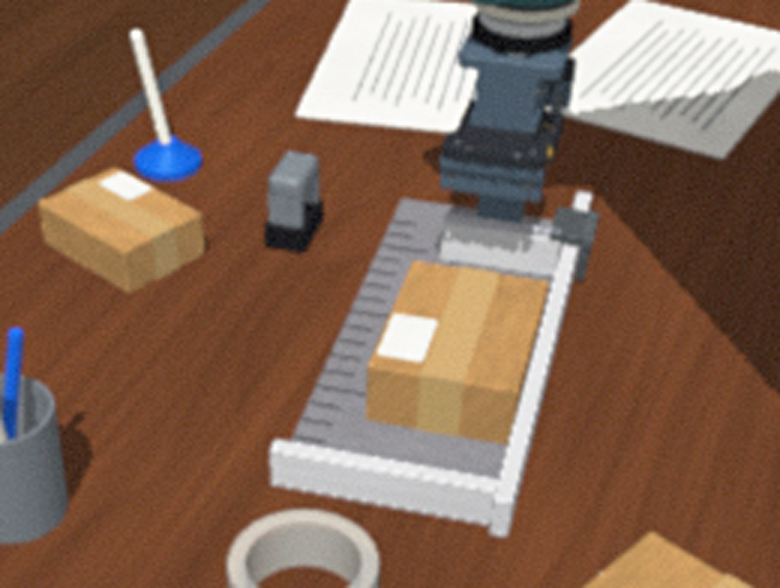

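Parcel flush (corner x is 0.001 on the near side). The fingers are behind the jaw's rear face, clear of the carriage. Pushing.

```bash

python3 -m pendant '[{"fingers":1,"offset":[0,-0.5,0],"rotation":[0,0,0]},{"fingers":1,"offset":[0,-0.5,0],"rotation":[0,0,0]},{"fingers":1,"offset":[0,-0.5,0],"rotation":[0,0,0]},{"fingers":1,"offset":[0,-0.5,0],"rotation":[0,0,0]},{"fingers":1,"offset":[0,-0.5,0],"rotation":[0,0,0]},{"fingers":1,"offset":[0,-0.5,0],"rotation":[0,0,0]},{"fingers":1,"offset":[0,-0.5,0],"rotation":[0,0,0]},{"fingers":1,"offset":[0,-0.5,0],"rotation":[0,0,0]},{"fingers":1,"offset":[0,-0.5,0],"rotation":[0,0,0]},{"fingers":1,"offset":[0,-0.5,0],"rotation":[0,0,0]}]' >/dev/null
python3 -c "from h import *;st()"
python3 -m pendant '[{"fingers":1,"offset":[0,-0.5,0],"rotation":[0,0,0]},{"fingers":1,"offset":[0,-0.5,0],"rotation":[0,0,0]},{"fingers":1,"offset":[0,-0.5,0],"rotation":[0,0,0]},{"fingers":1,"offset":[0,-0.4,0],"rotation":[0,0,0]},{"fingers":1,"offset":[0,-0.4,0],"rotation":[0,0,0]},{"fingers":1,"offset":[0,-0.4,0],"rotation":[0,0,0]},{"fingers":1,"offset":[0,-0.4,0],"rotation":[0,0,0]},{"fingers":1,"offset":[0,-0.4,0],"rotation":[0,0,0]},{"fingers":1,"offset":[0,-0.4,0],"rotation":[0,0,0]},{"fingers":1,"offset":[0,-0.4,0],"rotation":[0,0,0]}]' >/dev/null
python3 - <<'E'
from h import *;st()
import cv2
cv2.imwrite('pics/s7.png',cv2.resize(eyes.camera('side')[50:260,140:400],None,fx=3,fy=2.8,interpolation=2))
E
```

```text
t 9.72 gauge x 0.0590 y -0.2732 z 0.0249 yaw err 0.0000 tilt [-0.  0.] Fg -0.8 -2.1 z 2.3 w 0.01
t 10.55 gauge x 0.0589 y -0.2303 z 0.0249 yaw err 0.0000 tilt [-0.0002  0.    ] Fg -1.2 -4.2 z 1.1 w 0.00
```

View pics/s7.png

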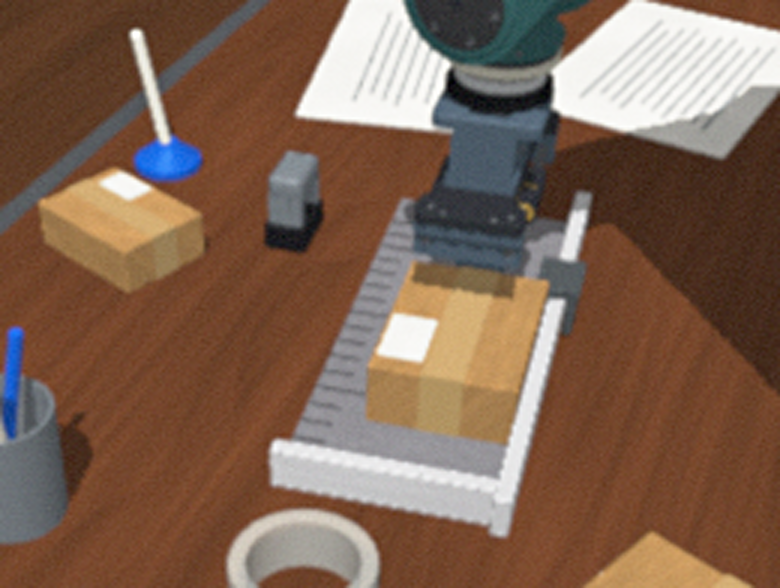

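The jaw is moving with about 2–4 N and is just at the parcel. I'll keep pushing gently.

```bash

python3 -m pendant '[{"fingers":1,"offset":[0,-0.4,0],"rotation":[0,0,0]},{"fingers":1,"offset":[0,-0.4,0],"rotation":[0,0,0]},{"fingers":1,"offset":[0,-0.4,0],"rotation":[0,0,0]},{"fingers":1,"offset":[0,-0.4,0],"rotation":[0,0,0]},{"fingers":1,"offset":[0,-0.4,0],"rotation":[0,0,0]},{"fingers":1,"offset":[0,-0.4,0],"rotation":[0,0,0]},{"fingers":1,"offset":[0,-0.4,0],"rotation":[0,0,0]},{"fingers":1,"offset":[0,-0.4,0],"rotation":[0,0,0]},{"fingers":1,"offset":[0,-0.4,0],"rotation":[0,0,0]},{"fingers":1,"offset":[0,-0.4,0],"rotation":[0,0,0]}]' >/dev/null
python3 - <<'E'
from h import *;st()
import cv2
cv2.imwrite('pics/s8.png',cv2.resize(eyes.camera('side')[50:260,140:400],None,fx=3,fy=2.8,interpolation=2))
E
```

```text
t 11.43 gauge x 0.0588 y -0.1903 z 0.0249 yaw err 0.0000 tilt [-0.0004  0.0001] Fg -3.8 -4.4 z 0.3 w 0.00
```

View pics/s8.png

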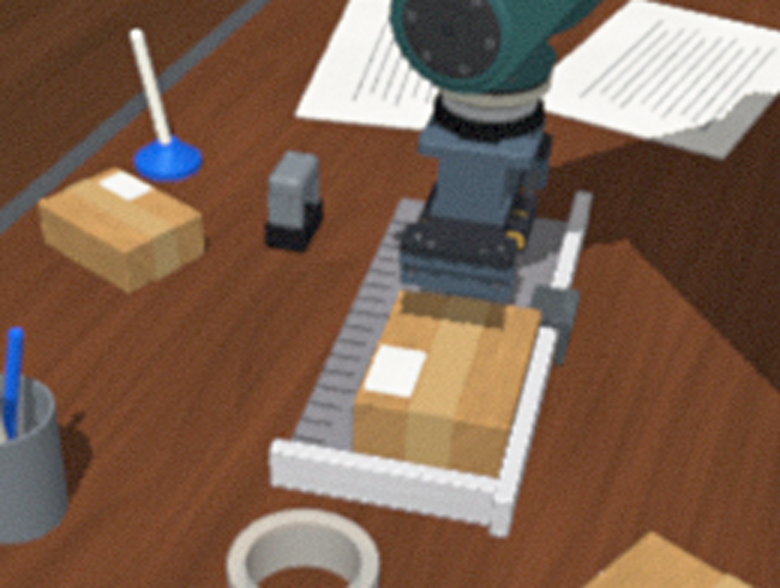

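The jaw carries the parcel along the fence, with about 25 mm to go. I'll slow down for the last part.

```bash

python3 -m pendant '[{"fingers":1,"offset":[0,-0.4,0],"rotation":[0,0,0]},{"fingers":1,"offset":[0,-0.4,0],"rotation":[0,0,0]},{"fingers":1,"offset":[0,-0.4,0],"rotation":[0,0,0]},{"fingers":1,"offset":[0,-0.4,0],"rotation":[0,0,0]},{"fingers":1,"offset":[0,-0.3,0],"rotation":[0,0,0]},{"fingers":1,"offset":[0,-0.2,0],"rotation":[0,0,0]},{"fingers":1,"offset":[0,-0.2,0],"rotation":[0,0,0]},{"fingers":1,"offset":[0,-0.1,0],"rotation":[0,0,0]},{"fingers":1,"offset":[0,-0.1,0],"rotation":[0,0,0]},{"fingers":1,"offset":[0,0,0],"rotation":[0,0,0]}]' >/dev/null
python3 -c "from h import *;st()"
```

```text
t 12.32 gauge x 0.0590 y -0.1656 z 0.0249 yaw err -0.0001 tilt [-0.      0.0001] Fg -0.3 -2.0 z 0.3 w 0.00
```

```bash

python3 -m pendant '[{"fingers":1,"offset":[0,-0.1,0],"rotation":[0,0,0]},{"fingers":1,"offset":[0,-0.1,0],"rotation":[0,0,0]},{"fingers":1,"offset":[0,-0.1,0],"rotation":[0,0,0]},{"fingers":1,"offset":[0,-0.1,0],"rotation":[0,0,0]},{"fingers":1,"offset":[0,-0.1,0],"rotation":[0,0,0]},{"fingers":1,"offset":[0,0,0],"rotation":[0,0,0]},{"fingers":1,"offset":[0,0,0],"rotation":[0,0,0]},{"fingers":1,"offset":[0,0,0],"rotation":[0,0,0]},{"fingers":1,"offset":[0,0,0],"rotation":[0,0,0]},{"fingers":1,"offset":[0,0,0],"rotation":[0,0,0]}]' >/dev/null
python3 -c "from h import *;st()"
```

```text
t 13.15 gauge x 0.0592 y -0.1607 z 0.0250 yaw err -0.0001 tilt [0.0003 0.0001] Fg -1.0 0.2 z 0.3 w 0.00
```

```bash

python3 -m pendant '[{"fingers":1,"offset":[0,-0.1,0],"rotation":[0,0,0]},{"fingers":1,"offset":[0,-0.1,0],"rotation":[0,0,0]},{"fingers":1,"offset":[0,-0.1,0],"rotation":[0,0,0]},{"fingers":1,"offset":[0,-0.1,0],"rotation":[0,0,0]},{"fingers":1,"offset":[0,0,0],"rotation":[0,0,0]},{"fingers":1,"offset":[0,0,0],"rotation":[0,0,0]},{"fingers":1,"offset":[0,0,0],"rotation":[0,0,0]},{"fingers":1,"offset":[0,0,0],"rotation":[0,0,0]},{"fingers":1,"offset":[0,0,0],"rotation":[0,0,0]},{"fingers":1,"offset":[0,0,0],"rotation":[0,0,0]}]' >/dev/null
python3 - <<'E'
from h import *;st()
import cv2
cv2.imwrite('pics/s9.png',cv2.resize(eyes.camera('side')[110:240,200:360],None,fx=4.6,fy=4.6,interpolation=2))
E
```

```text
t 13.98 gauge x 0.0592 y -0.1591 z 0.0251 yaw err 0.0013 tilt [ 0.0012 -0.0029] Fg -4.5 -33.7 z -4.4 w 0.00
```

View pics/s9.png

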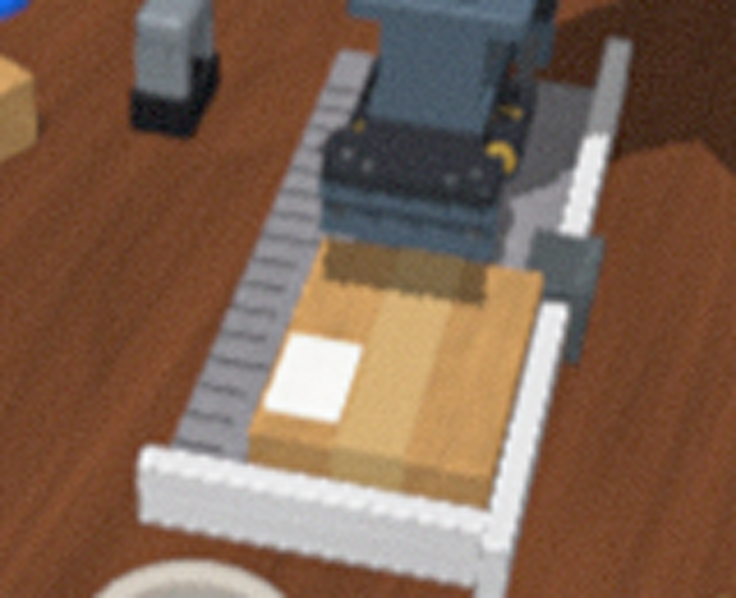

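The force rose sharply to 34 N, so the jaw is closed on the parcel against the stop. I'll back away and inspect.

```bash

python3 -m pendant '[{"fingers":1,"offset":[0,0.5,0],"rotation":[0,0,0]},{"fingers":1,"offset":[0,1.5,0],"rotation":[0,0,0]},{"fingers":1,"offset":[0,2,0],"rotation":[0,0,0]},{"fingers":1,"offset":[0,1,0],"rotation":[0,0,0]},{"fingers":1,"offset":[0,0,-2],"rotation":[0,0,0]},{"fingers":1,"offset":[0,0,-3],"rotation":[0,0,0]},{"fingers":1,"offset":[0,0,-3],"rotation":[0,0,0]},{"fingers":1,"offset":[0,0,-3],"rotation":[0,0,0]},{"fingers":1,"offset":[0,3.5,-1],"rotation":[0,0,0]},{"fingers":1,"offset":[0,3.5,-1],"rotation":[0,0,0]}]' >/dev/null
python3 -m pendant '[{"fingers":1,"offset":[0,3.5,0],"rotation":[0,0,0]},{"fingers":1,"offset":[0,3.5,0],"rotation":[0,0,0]},{"fingers":1,"offset":[0,3.5,0],"rotation":[0,0,0]},{"fingers":1,"offset":[0,3.5,0],"rotation":[0,0,0]},{"fingers":1,"offset":[0,0,0],"rotation":[0,0,0]},{"fingers":1,"offset":[0,0,0],"rotation":[0,0,0]},{"fingers":1,"offset":[0,0,0],"rotation":[0,0,0]},{"fingers":1,"offset":[0,0,0],"rotation":[0,0,0]},{"fingers":1,"offset":[0,0,0],"rotation":[0,0,0]},{"fingers":1,"offset":[0,0,0],"rotation":[0,0,0]}]' >/dev/null
python3 - <<'E'
from h import *;st()
import cv2
i=eyes.camera('top');cv2.imwrite('pics/t10f.png',i)
cv2.imwrite('pics/t10.png',cv2.resize(i[160:260,220:340],None,fx=6,fy=6,interpolation=2))
cv2.imwrite('pics/s10.png',cv2.resize(eyes.camera('side')[110:240,200:360],None,fx=4.6,fy=4.6,interpolation=2))
E
```

```text
t 15.70 gauge x 0.0592 y -0.4158 z 0.1550 yaw err 0.0010 tilt [-0.0001  0.0001] Fg 0.1 0.7 z 0.3 w 0.00
```

View pics/t10.png

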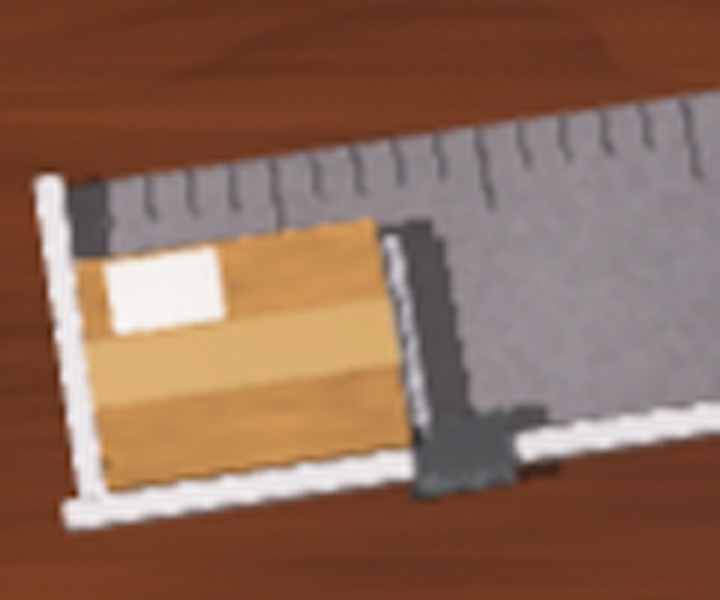

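View pics/s10.png

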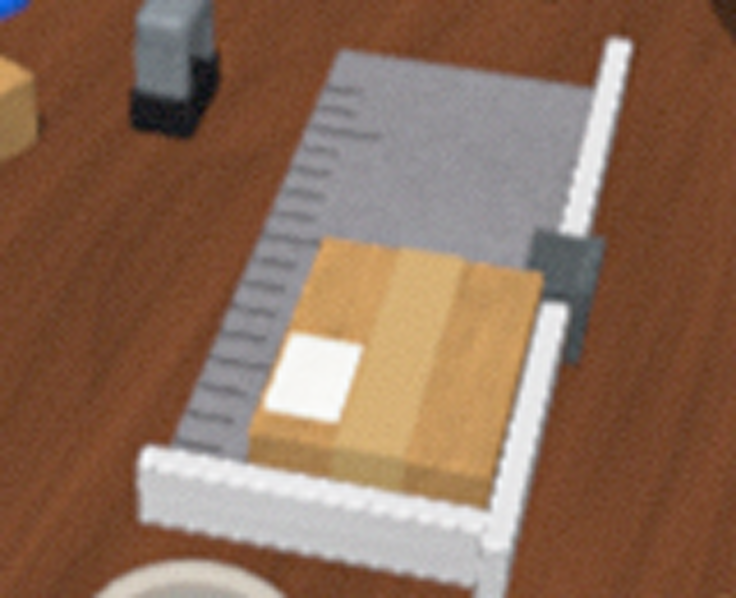

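View pics/t10f.png

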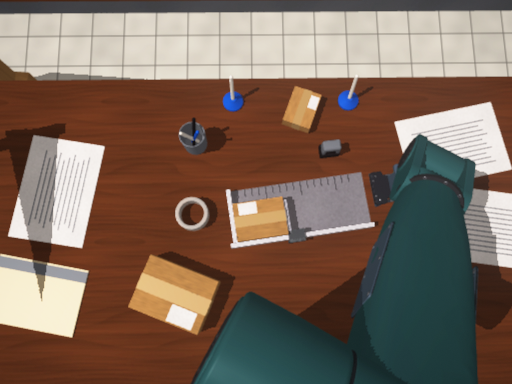

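```bash
python3 - <<'E'
from h import *
c=eyes.get_calibration('top')
for u,v,z in((77,262,.055),(374,217,.055),(410,445,.055),(107,490,.055),(380,233,.046),(386,236,.046),(417,425,.046),(412,430,.046),(65,177,.035),(103,494,.035)):
    p=px(c,(220+(u+.5)/6-.5,160+(v+.5)/6-.5),z)[:2]-O;print((p@EX).round(4),(p@EY).round(4))
E
python3 - <<'E'
import cv2,numpy as np
i=cv2.imread('pics/t10f.png')[185:240,270:312]
cv2.imwrite('pics/c11.png',cv2.resize(i,None,fx=13,fy=10.5,interpolation=cv2.INTER_NEAREST))
E
```

```text
0.1042 -0.0011
0.1053 -0.1377
0.0002 -0.1377
-0.0001 -0.0003
0.099 -0.1401
0.0972 -0.1426
0.0095 -0.143
0.0076 -0.1405
0.1477 -0.0006
0.0001 0.0021
```

View pics/c11.png

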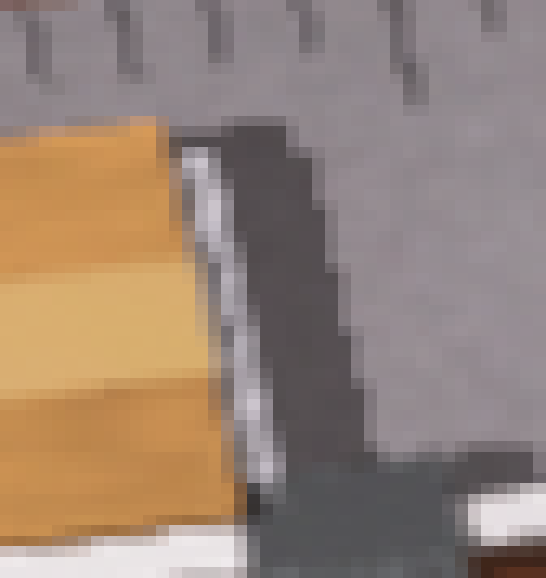

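The numbers agree to within about a pixel (2–3 mm): parcel corners run x 0 to 0.105 and y 0 to -0.138, and the jaw face is at about -0.140 to -0.142. The thin dark line between them is the parcel's shadow on the lower jaw. The stamp, tape and pens are where they started, and the robot is clear. Handing in.

```bash
python3 -c "
from plant import env
print(env.close_job())"
```

```text
the job is handed in; nothing more can be done
None
```

The parcel is measured and the job is handed in; the clock read about 16 s of the allowed 51 s. No verdict was reported.

- **Parcel:** I pushed the middle-sized carton square against the back fence with the open fingertips, until it stalled at about 24 N.
- **Jaw:** I then pushed the jaw from behind with the shut fingertips. It slid the parcel along the fence to the end stop and stalled at about 34 N.
- **Final check, parcel:** The last top picture puts its corners at gauge x 0 to 105 mm and y 0 to -138 mm. Fully home would be -140 mm.
- **Final check, jaw:** The jaw face is at about y = -140 to -142 mm. The picture can't resolve a gap under 2–3 mm, so the tight fit rests on the 34 N stall. A thin dark line between jaw and parcel looked like the parcel's shadow.
- **Bystanders:** The stamp, tape roll and pen pot stand where they began, and the robot was clear of everything when I handed in.
- **Disagreement:** The fingertip stall positions were about 4 mm off what I expected from the finger sizes. I put this down to the actual tip shape, since the forces and pictures agreed.

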